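# Load a bench deburring machine through its spring-shut guard

### The arm

A 7-joint arm with a two-finger parallel gripper is mounted at the origin on a cart in front of the work surface, level with it; the furniture and walls round the work are solid. World frame = base frame: x ahead of the robot, y to its left, z up, the work surface at z = 0. Lengths are in mm, angles in degrees, forces in N, time in s.
With the tool pointing down it reaches from about 400 to 900 mm from the base axis. Payload 5.6 kg.
Tool frame: the origin (TCP) lies midway between the tips of the shut fingers; the grasp point (between the pads) lies 19 mm behind it; z points along the fingers, y is the line along which they close (so a half turn about z gives the same grasp; the last joint's range is limited). The gripper opens to 92 mm and grips with 3 to 60 N. Pads are 20 mm wide; open, the fingers measure 128 mm over their backs; the gripper's body (75 mm by 189 mm) begins 69 mm behind the grasp point.
Start: joints at [73.854, 26.786, -0.665, 91.828, 0.344, 61.387, -3.226], TCP at [153.706, -631.572, 214.592] pointing down, gripper open.
Joint ranges: [-144.91, 144.91], [-17.63, 115.5], [-89.93, 88.59], [15.96, 139.68], [-74.01, 254.01], [8.47, 105.57], [-167.45, 167.45]. Speed limits (degrees/s): [147.25, 147.25, 180, 180, 180, 180, 180].

### API

Orientations are given as a 3x3 rotation matrix whose columns are the frame's x, y, z axes.
In Python, from workcell import manip, capture, calibration, close_job gives the robot as it stands.
- The arm moves only by the shell command python3 -m handwheel 'ROWS' [OPENING]. ROWS is a JSON object of lists of equal length, an entry for each row: "offset": the shift along the tool's x, y, z in units of 0.1 m (1.0 is 0.1 m), a list of three; "twist": the turn, a rotation vector about the tool's x, y, z in units of 1.5 rad (1.0 is 1.5 rad), a list of three. A call has 1 to 8 rows; each row shifts and turns the commanded pose from where the row before left it, along the tool's axes as they then stand; what a row does not reach is not made up. A row lasts 1/8 s, in which the tool goes at most 62.5 mm and 10.7 degrees, less where a joint would pass 70% of its speed; a pose out of reach is approached as far as the arm can. A call with a number of a shift or a turn outside -1 to 1 is refused whole. A call with a gripper value outside its range is refused whole. OPENING is the opening, from -1 (shut) to 1 (fully open), set as the call begins (- or left out, the last holds). The fingers move at their own pace and stop on an object; the grip force is fixed at half the most. Time passes only in rows, so rows that do not move let the fingers close. It gives the time, the measured TCP pose, the force, the opening and the grip force at its end, in the units of the state.
- manip.observe(): the state, without advancing time (a new reading comes with each control period).
- capture(name): name is "scene" or "top"; returns the picture (420x560x3 uint8, blue, green, red); there is no depth.
- calibration(name): a dict with "K" (3x3 intrinsics, pixels), "R" (3x3) and "t" (3): a world point X has camera coordinates R X + t. Camera axes: x right, y down, z forward; pixel columns grow to the right and rows downward; lengths in mm; the calibration is good to about 2 mm. A picture is of the moment at which its call begins. calibration takes no time and is no camera call.
- close_job(): hands the job in; it is judged then, once.
The state is a dict: "clock": time; "joint_positions": joint angles; "joint_vel": joint speeds; "tau": joint torques, N m; "position": TCP position; "eef_rot": TCP orientation; "force": force on the tool from outside, world axes, zero at the start; "wrist_torque": the same for the moment, N m; "gripper_width": finger opening in mm; "grasp_force": force on a finger pad.
Only numpy, scipy, OpenCV 4.12 (cv2) and the standard library are available. Lean on these libraries where they do the work, as an engineer would, in place of code of your own. Each camera call takes 0.05 s, during which the arm holds its last target. There are 200 camera calls.

### The job

Deburr the loose steel nuts: swing the machine's sprung guard right aside by its red knob and, while holding it there, press it down so that it stays latched open by itself; with the guard latched, put every nut that is on the bench into the blue tub. Then lift the guard off its catch so that it shuts over the tub again, and after that set the machine: pull the selector rod out to its middle click and move the speed lever to the green mark. Let go of everything and leave the other things on the bench where they lie.

Things in the scene. Friction and masses are not known exactly. Their poses are not given: they have to be found in the camera images.
- machine: Bench deburring machine, fixed. Origin on the bench under the tub's centre; x away from its front, y to its left, z up. Blue tub 120x120 mm, walls 5 mm, inner floor 21 mm and rim 62 mm above the bench. Grey control box at its right: x -45 to 65, y -195 to -85 mm, top 66 mm, with a black half drum on top (axis along y, radius 40 mm about the lever hinge, top 100 mm) bearing colour marks.
- guard_swing (a joint): Guard's angle about its upright pivot, rad: 0 shut over the tub, grows clockwise from above (knob comes to the front, then left), stop 1.8. A torsion spring shuts it (0.19 N m at 0, 0.76 at 1.5: 6 N at the knob); damped, let go it shuts in about 2 s. Past 1.50 (aim 1.55 to 1.75) its tongue clears the end of the curved rail at the pivot and it can be pressed down; latched it rests at 1.40.
- guard_drop (a joint): How far the guard is pressed down its pivot, m: 0 up, 0.014 fully down. Stiff, stays where left: 3 N presses it down, 8 to 14 N lifts it. The rail stops it from going down before the swing is past the rail's end; down beyond it, the spring holds the tongue against that end, so it stays open. To free it, lift it fully (turn it slightly further open first).
- guard_hinge (a point): Point on the guard's vertical pivot axis, 69 mm above the bench, at x 72, y 72 mm in the machine's frame.
- guard_knob (a point): Middle of the guard's upright red knob, 17 mm diameter, 45 mm tall, 121 mm from the pivot axis; shut, it is at x -38, y 22, z 94.5 mm in the machine's frame. The guard is a clear 122x122 mm plate with a yellow rim; its flat top lies 22.5 mm below this point, its underside is 68 mm above the bench when up.
- tub_floor (a point): Centre of the tub's inner floor (110x110 mm).
- rod (a joint): Travel of the selector rod, m: 0 pushed in, 0.030 pulled out (towards the machine's -x). Spring clicks hold it at 0, 0.015 (the middle) and 0.030; about 5 to 8 N moves it over a click, and let go within 5 mm of the middle it centres itself.
- rod_knob (a point): Centre of the rod's black round knob with an orange band, 24 mm diameter, 15 mm long along the rod (x), axis 40 mm above the bench, sticking out of the control box's front; its inner face is 47 mm from the box when pushed in.
- lever (a joint): Angle of the speed lever about its level hinge (machine's y axis), rad: 0 at the white mark leaning 0.6 to the front, grows as it swings back: yellow mark 0.4, green mark 0.8 (0.2 behind upright), red mark 1.2. It stays where it is left (friction about 0.10 N m).
- lever_hinge (a point): Centre of the lever's hinge, 60 mm above the bench, at x 15, y -140 mm in the machine's frame.
- lever_ball (a point): Centre of the red ball (22 mm diameter) at the lever's end, 85 mm from the hinge.
- green_mark (a point): Middle of the green mark on the drum: the lever's stem stands in line with it at 0.8 rad.
- nut_a: Loose steel hexagon nut, 19 mm across flats (along its x), 22 mm across corners (y), 16 mm tall; origin at the centre of its underside. May be absent. The nuts lie in front of a fixed black tube, about 25 mm thick, that lies along the bench.
- nut_b: Loose steel hexagon nut, 19 mm across flats (along its x), 22 mm across corners (y), 16 mm tall; origin at the centre of its underside. May be absent. The nuts lie in front of a fixed black tube, about 25 mm thick, that lies along the bench.
- nut_c: Loose steel hexagon nut, 19 mm across flats (along its x), 22 mm across corners (y), 16 mm tall; origin at the centre of its underside. May be absent. The nuts lie in front of a fixed black tube, about 25 mm thick, that lies along the bench.
- nut_d: Loose steel hexagon nut, 19 mm across flats (along its x), 22 mm across corners (y), 16 mm tall; origin at the centre of its underside. May be absent. The nuts lie in front of a fixed black tube, about 25 mm thick, that lies along the bench.
- pliers: Pliers with red grips, 40x156x11 mm, lying on the bench: a bystander. Origin at the centre of the underside.
- hex_key: Bent steel hex key, 32x89x9 mm, lying on the bench: a bystander. Origin at the centre of the underside.
- marker: White marker pen with a black cap, 21x135x18 mm, lying on the bench: a bystander. Origin at the centre of the underside.

How it is judged (in metres and radians):
On the way, in this order (a step that is already met when the one before it is completed fails the run):
1. the guard stands latched open by itself, the hand off it (value of joint guard_swing between 1.3 and 1.6 rad and value of joint guard_drop above 0.008 m and contact force between the fingers and anything else below 0.5 N), for 0.4 s.
2. every nut lies in the tub while the guard is still latched open (all of step 1 and x of nut_a in the frame of machine between -0.056 and 0.056 m and y of nut_a in the frame of machine between -0.056 and 0.056 m and z of nut_a in the frame of machine between 0.012 and 0.06 m and x of nut_b in the frame of machine between -0.056 and 0.056 m and y of nut_b in the frame of machine between -0.056 and 0.056 m and z of nut_b in the frame of machine between 0.012 and 0.06 m and x of nut_c in the frame of machine between -0.056 and 0.056 m and y of nut_c in the frame of machine between -0.056 and 0.056 m and z of nut_c in the frame of machine between 0.012 and 0.06 m and x of nut_d in the frame of machine between -0.056 and 0.056 m and y of nut_d in the frame of machine between -0.056 and 0.056 m and z of nut_d in the frame of machine between 0.012 and 0.06 m), for 0.2 s.
3. the guard has shut over the tub with every nut inside (value of joint guard_swing below 0.06 rad and x of nut_a in the frame of machine between -0.056 and 0.056 m and y of nut_a in the frame of machine between -0.056 and 0.056 m and z of nut_a in the frame of machine between 0.012 and 0.06 m and x of nut_b in the frame of machine between -0.056 and 0.056 m and y of nut_b in the frame of machine between -0.056 and 0.056 m and z of nut_b in the frame of machine between 0.012 and 0.06 m and x of nut_c in the frame of machine between -0.056 and 0.056 m and y of nut_c in the frame of machine between -0.056 and 0.056 m and z of nut_c in the frame of machine between 0.012 and 0.06 m and x of nut_d in the frame of machine between -0.056 and 0.056 m and y of nut_d in the frame of machine between -0.056 and 0.056 m and z of nut_d in the frame of machine between 0.012 and 0.06 m), for 0.2 s.
4. the rod is at its middle click and the lever at the green mark (value of joint rod between 0.012 and 0.018 m and value of joint lever between 0.71 and 0.89 rad), for 0.2 s.
At the end, for the whole second after the job is handed in: The guard is shut (within 0.06 rad) with every present nut in the tub, the rod stands within 3 mm of its middle click, the lever within 0.09 rad of the green mark, and the robot touches nothing (all of step 3 and all of step 4 and contact force between the fingers and anything else below 0.5 N and velocity of joint lever below 0.05 rad/s and velocity of joint rod below 0.01 m/s).
It fails at once if a bystander tool is pushed more than 5 cm (distance of any of pliers, hex_key, marker from where it was at the start of the episode above 0.05 m).
Of nut_a, nut_b, nut_c, nut_d only 2 to 4 are there at a start; the rules pass over those that are not, and their reading is None.
At some moment in a run one of nut_a, nut_b, nut_c, nut_d may be knocked a few centimetres aside while the robot is not near it.
Once in a run the grip may slacken for a moment while it holds something.
It also fails if it takes over 210 s, if anything falls off the work surface, if the arm or the gripper's body presses on something with over 40 N, if the wrist force passes 120 N, or if a joint passes its speed limit or range.

## Working session

There is one attempt and no reset: what is moved stays moved. The work goes in short steps, Python scripts to look and compute and a shell command to move; the robot and the scene stay as the last step left them, time stands still between calls to the robot, and variables do not carry over. Pictures are saved under pics/ and viewed, at most 14 in all, crops included, and the job is handed in when it is done.

```bash
ls; mkdir -p pics
python3 - <<'E'
from workcell import manip, capture, calibration
import cv2,numpy as np
for n in("scene","top"):
    cv2.imwrite(f"pics/{n}0.png",capture(n)); c=calibration(n); print(n,c)
s=manip.observe(); print({k:np.round(v,3).tolist() for k,v in s.items()})
E
```

```text
pics
scene {'K': array([[472.60486269,   0.        , 284.87262893],
       [  0.        , 472.60486269, 205.20812916],
       [  0.        ,   0.        ,   1.        ]]), 'R': array([[-0.58842254, -0.80825766, -0.0218739 ],
       [-0.39515311,  0.31106859, -0.86434388],
       [ 0.70541685, -0.49995588, -0.5024253 ]]), 't': array([338.50756643, 245.43543033, 932.55357539])}
top {'K': array([[422.12402406,   0.        , 281.12696589],
       [  0.        , 422.12402406, 206.80433908],
       [  0.        ,   0.        ,   1.        ]]), 'R': array([[-0.00443644, -0.99996323, -0.00733841],
       [-0.99399555,  0.00521205, -0.10929634],
       [ 0.10933057,  0.00680946, -0.99398212]]), 't': array([  81.30707985,  492.82067199, 1302.87997323])}
{'clock': 0.1, 'joint_positions': [73.854, 26.831, -0.665, 91.873, 0.345, 61.385, -3.225], 'joint_vel': [0.052, 0.008, 0.033, -0.12, -0.04, 0.023, -0.008], 'tau': [0.001, -52.164, -0.013, -24.437, -0.057, 0.014, 0.0], 'position': [153.563, -631.09, 213.757], 'eef_rot': [[0.972, 0.237, -0.0], [0.237, -0.972, 0.001], [-0.0, -0.002, -1.0]], 'force': [-0.357, -0.341, 0.264], 'wrist_torque': [-0.007, 0.0, -0.021], 'grasp_force': 0.0, 'gripper_width': 91.866}
```

View pics/scene0.png

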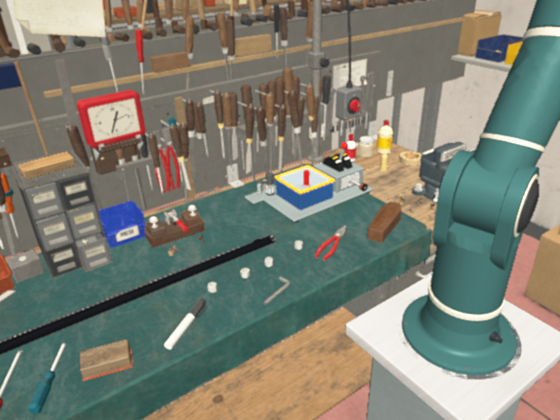

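View pics/top0.png

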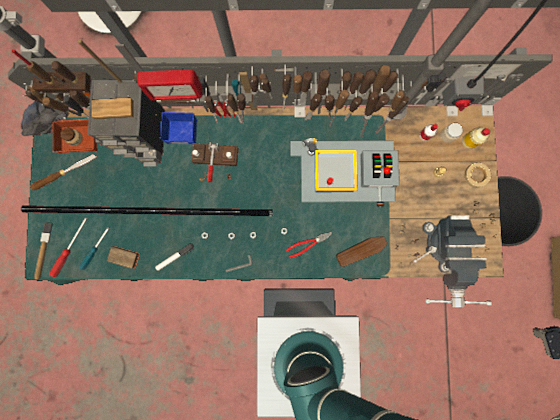

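```bash
cat > h.py <<'E'
from workcell import manip, capture, calibration
import cv2,numpy as np
def ray(n,uv,z):
    c=calibration(n);R,t,K=c["R"],c["t"],c["K"]
    o=-R.T@t; d=R.T@np.linalg.inv(K)@np.array([uv[0],uv[1],1.]); return (o+d*(z-o[2])/d[2])
def proj(n,X):
    c=calibration(n);p=c["K"]@(c["R"]@np.array(X,float)+c["t"]);return p[:2]/p[2]
def comps(mask,amin=3):
    n,l,s,c=cv2.connectedComponentsWithStats(mask.astype(np.uint8)); return [(c[i].round(2).tolist(),int(s[i,4])) for i in range(1,n) if s[i,4]>=amin]
def hsv(n): 
    im=capture(n); return im,cv2.cvtColor(im,cv2.COLOR_BGR2HSV)
def inr(h,lo,hi): return cv2.inRange(h,np.array(lo),np.array(hi))>0
E
python3 - <<'E'
from h import *
im,h=hsv("top"); 
roi=np.zeros(h.shape[:2],bool); roi[120:215,285:402]=1
y=inr(h,(22,120,150),(36,255,255))&roi
p=np.argwhere(y)[:,::-1].astype(np.float32); r=cv2.minAreaRect(p); print("yellow",r,len(p))
b=cv2.boxPoints(r); W=[ray("top",q,72) for q in b]; print(np.round(W,1)); print(np.mean(W,0))
m=inr(h,(0,150,120),(8,255,255))|inr(h,(172,150,120),(180,255,255))
for c,a in comps(m&roi): print("red",c,a,ray("top",c,105).round(1))
for lo,hi,nm in(((50,120,80),(75,255,255),"green"),((8,150,150),(20,255,255),"orange")):
    for c,a in comps(inr(h,lo,hi)&roi): print(nm,c,a,ray("top",c,100 if nm=="green" else 40).round(1))
roi[:]=0; roi[218:250,195:300]=1
for c,a in comps(inr(h,(0,0,130),(180,60,255))&roi): print("nut",c,a,ray("top",c,16).round(1))
big=cv2.resize(im[120:250,195:405],None,fx=3.8,fy=3.8,interpolation=cv2.INTER_CUBIC); cv2.imwrite("pics/topc.png",big[:600])
im=capture("scene"); cv2.imwrite("pics/scc.png",cv2.resize(im[135:300,170:390],None,fx=3.6,fy=3.6,interpolation=cv2.INTER_CUBIC))
h=cv2.cvtColor(im,cv2.COLOR_BGR2HSV);roi[:]=0; roi[230:300,200:310]=1
for c,a in comps(inr(h,(0,0,150),(180,60,255))&roi): print("nutS",c,a,ray("scene",c,8).round(1))
E
```

```text
yellow ((353.5, 165.0), (77.0, 48.0), -0.0) 377
[[ 542.5  -25.2   72. ]
 [ 692.7  -27.2   72. ]
 [ 691.2 -265.1   72. ]
 [ 541.2 -260.1   72. ]]
[ 616.89162371 -144.38607051   72.        ]
red [376.73, 156.45] 11 [ 635.2 -209.1  105. ]
red [387.73, 156.45] 11 [ 634.9 -242.1  105. ]
red [386.55, 170.05] 38 [ 593.5 -237.2  105. ]
red [329.35, 180.81] 31 [561.9 -65.8 105. ]
green [377.5, 160.5] 12 [ 623.9 -212.2  100. ]
green [388.5, 160.5] 12 [ 623.7 -245.2  100. ]
orange [314.62, 140.38] 8 [703.4 -28.4  40. ]
orange [315.0, 152.5] 4 [664.1 -29.1  40. ]
orange [315.0, 161.5] 4 [635.1 -28.7  40. ]
orange [322.0, 190.0] 11 [544.1 -49.4  40. ]
orange [334.0, 190.0] 5 [543.9 -87.   40. ]
orange [346.0, 190.0] 17 [ 543.7 -124.5   40. ]
orange [379.5, 203.25] 8 [ 501.4 -228.    40. ]
nut [283.43, 230.7] 30 [418.5  72.1  16. ]
nut [204.11, 235.03] 35 [406.  322.7  16. ]
nut [231.0, 235.34] 29 [404.6 237.7  16. ]
nut [252.58, 234.65] 31 [406.5 169.5  16. ]
nutS [298.03, 244.38] 69 [415.   75.7   8. ]
nutS [268.24, 261.31] 78 [402.8 174.4   8. ]
nutS [244.54, 272.44] 85 [401.2 241.7   8. ]
nutS [279.51, 288.06] 80 [307.1 209.6   8. ]
nutS [211.66, 286.88] 92 [402.2 326.8   8. ]
```

View pics/topc.png

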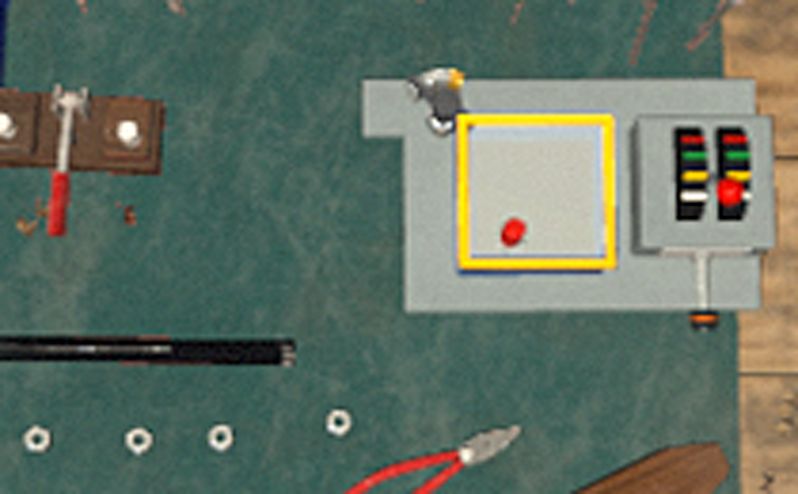

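View pics/scc.png

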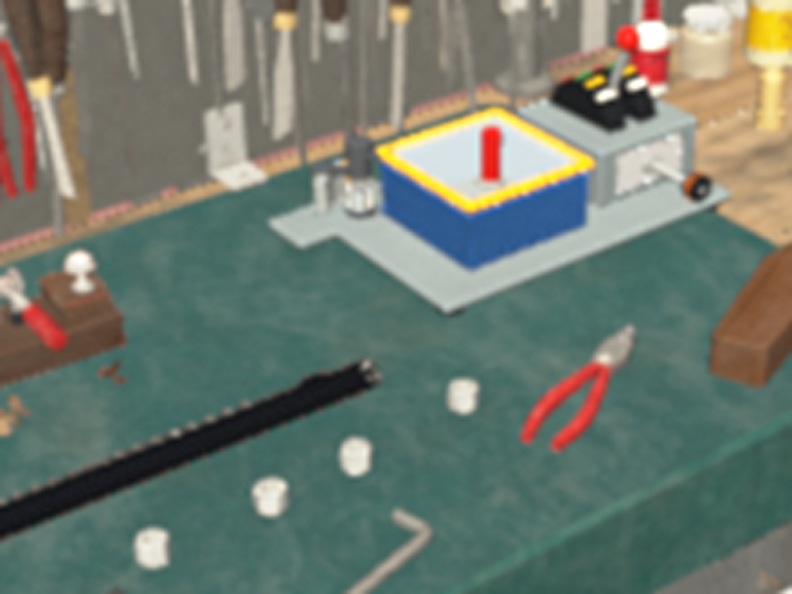

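```bash
cat >> h.py <<'E'
def Rz(a): return np.array([[np.cos(a),-np.sin(a),0],[np.sin(a),np.cos(a),0],[0,0,1]])
def tool(dw,phi):  # world shift mm -> tool units, phi deg yaw of tool x
    f=np.radians(phi); x=np.array([np.cos(f),np.sin(f),0]); y=np.array([np.sin(f),-np.cos(f),0])
    dw=np.array(dw,float); return np.round(np.array([dw@x,dw@y,-dw[2]])/100,3)
def st():
    s=manip.observe(); R=np.array(s["eef_rot"]); phi=np.degrees(np.arctan2(R[1,0],R[0,0]))
    print("t",round(s["clock"],2),"p",np.round(s["position"],1),"phi",round(phi,1),"z",R[:,2].round(3),"F",np.round(s["force"],1),"w",round(s["gripper_width"],1),"j",np.round(s["joint_positions"],0)); return s,phi
def go(X,phi2=None):
    s,phi=st(); d=np.array(X)-s["position"]; print("need",tool(d,phi),"dist",np.linalg.norm(d).round(1), "twistz", None if phi2 is None else round(-np.radians(phi2-phi)/1.5,3))
E
python3 - <<'E'
from h import *
from scipy.optimize import least_squares
im,h=hsv("scene"); roi=np.zeros(h.shape[:2],bool); roi[135:220,260:375]=1
m=inr(h,(0,150,110),(8,255,255))|inr(h,(172,150,110),(180,255,255))
for c,a in comps(m&roi): print("redS",c,a)
for c,a in comps(inr(h,(5,150,120),(20,255,255))&roi): print("orS",c,a)
print("knob scene z94.5",ray("scene",(306.4,177.5),94.5))
obs=[("top",(-38,22,108),(329.35,180.81)),("top",(-33,-140,134),(386.55,170.05)),("top",(-99,-140,50),(379.5,203.25)),("top",(0,0,72.5),(336.3,170.8)),("scene",(-38,22,94.5),(306.4,177.5))]
f=lambda v:np.concatenate([proj(n,Rz(v[2])@np.array(p,float)+[v[0],v[1],0])-uv for n,p,uv in obs])
r=least_squares(f,[600,-88,0]);print(r.x[:2],np.degrees(r.x[2]),r.fun.round(1))
go([400,-290,330],30)
E
```

```text
redS [350.58, 137.11] 19
redS [348.06, 150.09] 101
redS [305.76, 177.12] 59
orS [345.33, 153.33] 6
orS [361.44, 185.22] 9
knob scene z94.5 [558.41732896 -64.16869802  94.5       ]
[600.90709037 -86.31776944] 3.1944738005614894 [ 0.3 -0.1 -0.6  4.1  1.8 -3.1 -1.6 -0.8 -0.1 -0.7]
t 0.25 p [ 153.6 -631.3  214.2] phi 13.7 z [-0.     0.001 -1.   ] F [-0.4  0.3 -0.3] w 91.8 j [74. 27. -1. 92.  0. 61. -3.]
need [ 3.201 -2.734 -1.158] dist 436.6 twistz -0.19
```

Run:
```python
from h import *
from scipy.optimize import least_squares
obs=[("top",(-38,22,108),(329.35,180.81)),("top",(-99.5,-140,50),(379.5,203.25)),("top",(0,0,72.5),(336.3,170.8)),("scene",(-38,22,94.5),(305.9,177.2)),("scene",(-100,-140,42),(361.4,185.2))]
f=lambda v:np.concatenate([proj(n,Rz(v[2])@np.array(p,float)+[v[0],v[1],0])-uv for n,p,uv in obs])
r=least_squares(f,[600,-88,0]);print(r.x[:2],np.degrees(r.x[2]),r.fun.round(1))
M=lambda p:Rz(r.x[2])@np.array(p,float)+[r.x[0],r.x[1],0]
for a in(0,.1,.2,.3): 
    b=(15-85*np.sin(.6-a),-140,60+85*np.cos(.6-a)); print(a,proj("top",M(b)),proj("scene",M(b)))
for s in (0,1.4,1.65):
    an=np.radians(204.4)-s; print(s,M((72+121*np.cos(an),72+121*np.sin(an),94.5)).round(1))
print("piv",M((72,72,69)),"floor",M((0,0,21)))
```

```text
[600.11469512 -87.20554947] -0.1899063153070404 [-0.2 -0.3  0.4  0.  -1.3 -0.5 -0.1 -0.3  1.3 -0.2]
0 [385.44216453 177.43768519] [348.47611628 149.87564463]
0.1 [385.73534204 174.7142869 ] [346.86050647 147.69940805]
0.2 [385.96485624 171.88591469] [345.14707979 145.72530664]
0.3 [386.12751752 168.98571741] [343.35601196 143.97418135]
0 [562.  -65.1  94.5]
1.4 [604.7  84.9  94.5]
1.65 [631.6  98.5  94.5]
piv [672.35294251 -15.44458784  69.        ] floor [600.11469512 -87.20554947  21.        ]
```

```bash
python3 -m handwheel '{"offset":[[0.4,-0.33,-0.2],[0.4,-0.34,-0.2],[0.4,-0.34,-0.2],[0.4,-0.34,-0.2],[0.4,-0.34,-0.2],[0.4,-0.34,-0.15],[0.4,-0.34,0],[0.4,-0.34,0]],"twist":[[0,0,0],[0,0,0],[0,0,0],[0,0,0],[0,0,0],[0,0,0],[0,0,0],[0,0,0]]}' 1; python3 -c "
from h import *;go([562,-66,150],45)"
```

```text
clock: 1.25
position: [401.4, -291.1, 330.0]
eef_rot: [[0.972, 0.236, 0.001], [0.236, -0.972, -0.001], [0.0, 0.001, -1.0]]
force: [0.5, -0.1, 0.6]
gripper_width: 91.9
grasp_force: 0.0
t 1.25 p [ 401.4 -291.1  330. ] phi 13.7 z [ 0.001 -0.001 -1.   ] F [ 0.5 -0.1  0.6] w 91.9 j [ 46.   7. -15. 104.   2.  70. -46.]
need [ 2.093 -1.808  1.8  ] dist 330.0 twistz -0.365
```

```bash
python3 -m handwheel '{"offset":[[0.3,-0.26,0],[0.3,-0.26,0],[0.3,-0.26,0.2],[0.3,-0.26,0.3],[0.3,-0.26,0.4],[0.3,-0.26,0.4],[0.29,-0.25,0.3],[0,0,0]],"twist":[[0,0,0],[0,0,0],[0,0,0],[0,0,0],[0,0,0],[0,0,0],[0,0,0],[0,0,0]]}' 1; 
python3 -m handwheel '{"offset":[[0,0,0],[0,0,0],[0,0,0],[0,0,0],[0,0,0],[0,0,0]],"twist":[[0,0,-0.1],[0,0,-0.11],[0,0,-0.11],[0,0,-0.11],[0,0,-0.11],[0,0,0]]}' 0
python3 - <<'E'
from h import *
go([562,-65.5,79],60)
a=1.65/15; d=121*np.sin(a); r=121*(1-np.cos(a))
# initial tangent (-.413,.911), inward radial (.911,.413)
print(tool(np.array([-.413,.911,0])*d+np.array([.911,.413,0])*r,60), a/1.5)
for n in("scene","top"): cv2.imwrite(f"pics/{n}1.png",capture(n))
i=cv2.imread("pics/scene1.png")[110:230,240:390]; t=cv2.imread("pics/top1.png")[120:220,285:405]
cv2.imwrite("pics/c1.png",np.hstack([cv2.resize(i,(500,400)),cv2.resize(t,(300,400))[:, :300]]))
E
```

```text
clock: 2.25
position: [560.2, -63.8, 167.0]
eef_rot: [[0.97, 0.242, -0.004], [0.242, -0.97, 0.002], [-0.004, -0.003, -1.0]]
force: [-0.2, -0.3, -0.1]
gripper_width: 92.1
grasp_force: 0.0
clock: 3.0
position: [560.8, -68.8, 170.3]
eef_rot: [[0.502, 0.865, 0.001], [0.865, -0.502, -0.001], [-0.0, 0.001, -1.0]]
force: [-0.2, -0.1, 0.5]
gripper_width: 46.1
grasp_force: 0.0
t 3.0 p [560.8 -68.8 170.3] phi 59.9 z [ 0.001 -0.001 -1.   ] F [-0.2 -0.1  0.5] w 46.1 j [ 30.  26. -33. 105.  17.  55. -41.]
need [ 0.035 -0.006  0.913] dist 91.4 twistz -0.001
[ 0.083 -0.104 -0.   ] 0.07333333333333333
```

View pics/c1.png

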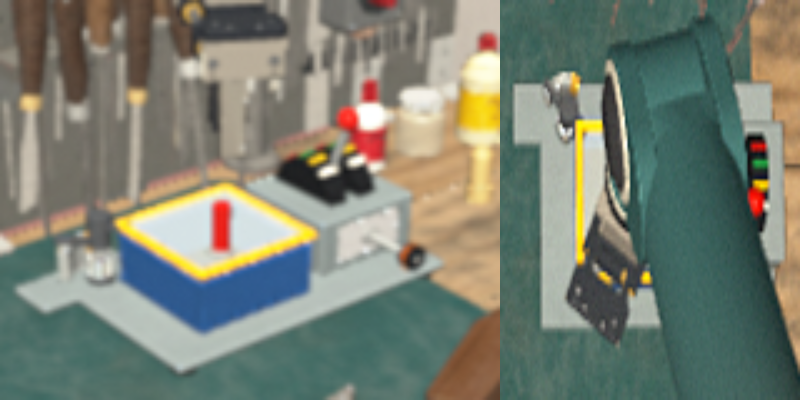

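```bash
python3 -m handwheel '{"offset":[[0.035,0,0.2],[0,0,0.3],[0,0,0.3],[0,0,0.1],[0,0,0],[0,0,0]],"twist":[[0,0,0],[0,0,0],[0,0,0],[0,0,0],[0,0,0],[0,0,0]]}' 0; 
python3 -m handwheel '{"offset":[[0,0,0],[0,0,0],[0,0,0],[0,0,0],[0,0,0],[0,0,0]],"twist":[[0,0,0],[0,0,0],[0,0,0],[0,0,0],[0,0,0],[0,0,0]]}' -1; python3 -c "
from h import *;go([562,-65.5,79],60)"
```

```text
clock: 3.85
position: [563.3, -64.1, 80.4]
eef_rot: [[0.499, 0.867, 0.002], [0.867, -0.499, -0.0], [0.001, 0.001, -1.0]]
force: [0.3, -0.1, -0.6]
gripper_width: 45.9
grasp_force: 0.0
clock: 4.6
position: [563.1, -64.5, 79.8]
eef_rot: [[0.499, 0.867, 0.001], [0.867, -0.499, -0.0], [0.0, 0.001, -1.0]]
force: [1.9, -1.8, 1.0]
gripper_width: 16.4
grasp_force: 30.0
t 4.6 p [563.1 -64.5  79.8] phi 60.1 z [ 0.001 -0.    -1.   ] F [ 1.9 -1.8  1. ] w 16.4 j [ 26.  33. -30. 108.  22.  45. -46.]
need [-0.014 -0.005  0.008] dist 1.7 twistz 0.001
```

```bash
python3 -m handwheel '{"offset":[[0.083,-0.104,0],[0.083,-0.104,0],[0.083,-0.104,0],[0.083,-0.104,0],[0.083,-0.104,0],[0.083,-0.104,0],[0.083,-0.104,0],[0.083,-0.104,0]],"twist":[[0,0,0.0733],[0,0,0.0733],[0,0,0.0733],[0,0,0.0733],[0,0,0.0733],[0,0,0.0733],[0,0,0.0733],[0,0,0.0733]]}' -1; 
python3 -c "
from h import *
s,p=st();d=np.array(s['position'])[:2]-[672.4,-15.4];print(np.hypot(*d),np.radians(204.4)-np.arctan2(d[1],d[0])%(2*np.pi))"
```

```text
clock: 5.6
position: [564.5, 36.0, 79.6]
eef_rot: [[0.986, 0.164, 0.001], [0.164, -0.986, -0.004], [0.001, 0.004, -1.0]]
force: [4.3, -7.5, 0.7]
gripper_width: 16.4
grasp_force: 30.0
t 5.6 p [564.5  36.   79.6] phi 9.4 z [ 0.001 -0.004 -1.   ] F [ 4.3 -7.5  0.7] w 16.4 j [  7.  30. -18. 109.  14.  43. -99.]
119.53824106955032 0.8705852130654437
```

```bash
python3 -m handwheel '{"offset":[[0.083,-0.104,0],[0.083,-0.104,0],[0.083,-0.104,0],[0.083,-0.104,0],[0.083,-0.104,0],[0.083,-0.104,0],[0.083,-0.104,0],[0,0,0]],"twist":[[0,0,0.0733],[0,0,0.0733],[0,0,0.0733],[0,0,0.0733],[0,0,0.0733],[0,0,0.0733],[0,0,0.0733],[0,0,0]]}' -1; 
python3 -c "
from h import *
s,p=st();d=np.array(s['position'])[:2]-[672.4,-15.4];print(np.hypot(*d),np.radians(204.4)-np.arctan2(d[1],d[0])%(2*np.pi))"
```

```text
clock: 6.6
position: [629.7, 96.6, 78.5]
eef_rot: [[0.824, -0.566, -0.004], [-0.566, -0.824, -0.005], [-0.001, 0.007, -1.0]]
force: [-2.1, -6.6, 3.2]
gripper_width: 16.6
grasp_force: 30.0
t 6.6 p [629.7  96.6  78.5] phi -34.5 z [-0.004 -0.005 -1.   ] F [-2.1 -6.6  3.2] w 16.6 j [  -7.   35.   -7.   99.    6.   47. -141.]
119.91327128516551 1.6321394435881693
```

```bash
python3 -m handwheel '{"offset":[[0,0,0.04],[0,0,0.04],[0,0,0.04],[0,0,0.04],[0,0,0.02],[0,0,0],[0,0,0]],"twist":[[0,0,0],[0,0,0],[0,0,0],[0,0,0],[0,0,0],[0,0,0],[0,0,0]]}' -1; 
python3 -c "
from h import *
s,p=st();d=np.array(s['position'])[:2]-[672.4,-15.4];print(np.hypot(*d),np.radians(204.4)-np.arctan2(d[1],d[0])%(2*np.pi))
print(tool(np.array([-.94,-.34,0])*121*.2,p))"
```

```text
clock: 7.48
position: [629.1, 96.8, 61.9]
eef_rot: [[0.824, -0.566, -0.004], [-0.566, -0.824, -0.004], [-0.001, 0.006, -1.0]]
force: [-4.8, -5.7, 10.0]
gripper_width: 16.1
grasp_force: 30.0
t 7.47 p [629.1  96.8  61.9] phi -34.5 z [-0.004 -0.004 -1.   ] F [-4.8 -5.7 10. ] w 16.1 j [  -7.   36.   -7.   99.    6.   45. -141.]
120.25044520562024 1.628697588530525
[-0.141  0.197 -0.   ]
```

```bash
python3 -m handwheel '{"offset":[[-0.047,0.066,-0.01],[-0.047,0.066,-0.01],[-0.047,0.066,0],[0,0,0]],"twist":[[0,0,0],[0,0,0],[0,0,0],[0,0,0]]}' -1; python3 -m handwheel '{"offset":[[0,0,0],[0,0,0],[0,0,0],[0,0,0],[0,0,-0.2],[0,0,-0.4],[0,0,-0.5],[0,0,-0.5]],"twist":[[0,0,0],[0,0,0],[0,0,0],[0,0,0],[0,0,0],[0,0,0],[0,0,0],[0,0,0]]}' -0.2
python3 - <<'E'
from h import *
go([411,74,120],0)
cv2.imwrite("pics/scene2.png",capture("scene"))
i=cv2.imread("pics/scene2.png")[110:300,190:390]; cv2.imwrite("pics/c2.png",cv2.resize(i,None,fx=3,fy=3))
E
```

```text
clock: 7.98
position: [608.3, 87.2, 63.5]
eef_rot: [[0.824, -0.567, 0.0], [-0.567, -0.824, -0.005], [0.003, 0.004, -1.0]]
force: [2.3, -7.3, 0.4]
gripper_width: 16.1
grasp_force: 30.0
clock: 8.98
position: [608.1, 91.7, 226.7]
eef_rot: [[0.825, -0.565, 0.001], [-0.565, -0.825, 0.0], [0.001, -0.001, -1.0]]
force: [0.4, -0.0, -0.5]
gripper_width: 36.6
grasp_force: 0.0
t 8.97 p [608.1  91.7 226.7] phi -34.4 z [ 0.001  0.    -1.   ] F [ 0.4 -0.  -0.5] w 36.6 j [  -5.   23.   -8.   96.    4.   61. -139.]
need [-1.526  1.259  1.067] dist 224.8 twistz -0.4
```

View pics/c2.png

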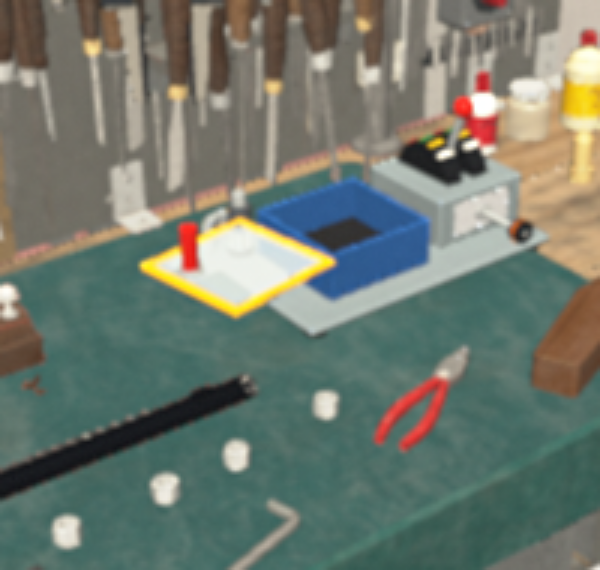

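```bash
python3 -m handwheel '{"offset":[[-0.38,0.31,0],[-0.38,0.32,0.1],[-0.38,0.32,0.2],[-0.38,0.31,0.2],[0,0,0.2],[0,0,0.2],[0,0,0.15],[0,0,0]],"twist":[[0,0,0],[0,0,0],[0,0,0],[0,0,0],[0,0,-0.1],[0,0,-0.1],[0,0,-0.1],[0,0,-0.1]]}' 0
python3 - <<'E'
from h import *
go([417,74,3],0)
im,h=hsv("scene");roi=np.zeros(h.shape[:2],bool); roi[230:300,200:310]=1
for c,a in comps(inr(h,(0,0,150),(180,60,255))&roi): print("nutS",c,a,ray("scene",c,8).round(1))
im,h=hsv("top");roi[:]=0; roi[215:255,190:305]=1
for c,a in comps(inr(h,(0,0,130),(180,60,255))&roi): print("nut",c,a,ray("top",c,16).round(1))
roi[:]=0;roi[120:215,240:360]=1
m=inr(h,(0,150,120),(8,255,255))|inr(h,(172,150,120),(180,255,255))
for c,a in comps(m&roi): print("red",c,a,ray("top",c,94).round(1), "want (604,85)")
E
```

```text
clock: 10.02
position: [411.2, 73.5, 118.6]
eef_rot: [[1.0, 0.005, -0.0], [0.005, -1.0, -0.0], [-0.0, 0.0, -1.0]]
force: [0.3, 0.5, 0.2]
gripper_width: 45.8
grasp_force: 0.0
t 10.03 p [411.2  73.5 118.6] phi 0.3 z [-0. -0. -1.] F [0.3 0.5 0.2] w 45.8 j [  -1.   14.  -15.  127.    6.   40. -110.]
need [ 0.058 -0.005  1.156] dist 115.8 twistz 0.003
nutS [298.09, 244.38] 68 [414.9  75.6   8. ]
nutS [268.25, 261.38] 77 [402.5 174.5   8. ]
nutS [244.54, 272.35] 83 [401.5 241.5   8. ]
nutS [279.46, 288.15] 79 [306.9 209.9   8. ]
nutS [211.71, 286.86] 93 [402.2 326.7   8. ]
nut [263.28, 228.85] 46 [424.6 135.7  16. ]
nut [204.11, 235.03] 35 [406.  322.7  16. ]
nut [230.97, 235.61] 33 [403.8 237.8  16. ]
nut [261.2, 238.4] 5 [394.6 142.3  16. ]
red [279.63, 168.07] 27 [603.7  82.5  94. ] want (604,85)
```

```bash
python3 -m handwheel '{"offset":[[0.05,0,0.3],[0,0,0.3],[0,0,0.3],[0,0,0.2],[0,0,0.05],[0,0,0]],"twist":[[0,0,0],[0,0,0],[0,0,0],[0,0,0],[0,0,0],[0,0,0]]}' 0; python3 -m handwheel '{"offset":[[0,0,0],[0,0,0],[0,0,0],[0,0,0],[0,0,0],[0,0,0]],"twist":[[0,0,0],[0,0,0],[0,0,0],[0,0,0],[0,0,0],[0,0,0]]}' -1;python3 -m handwheel '{"offset":[[0,0,-0.3],[0,0,-0.4],[0,0,-0.5],[0,0,-0.4],[0,0,0]],"twist":[[0,0,0],[0,0,0],[0,0,0],[0,0,0],[0,0,0]]}' -1;python3 -c "
from h import *;go([580,-70,160],0)"
```

```text
clock: 10.88
position: [417.0, 73.6, 4.1]
eef_rot: [[1.0, -0.002, 0.001], [-0.002, -1.0, 0.0], [0.001, -0.0, -1.0]]
force: [0.2, 0.3, -0.1]
gripper_width: 45.8
grasp_force: 0.0
clock: 11.62
position: [416.8, 73.4, 4.0]
eef_rot: [[1.0, -0.001, 0.001], [-0.001, -1.0, -0.0], [0.001, 0.0, -1.0]]
force: [-0.5, -0.2, 7.5]
gripper_width: 18.4
grasp_force: 30.0
clock: 12.25
position: [418.5, 73.7, 166.2]
eef_rot: [[1.0, -0.001, 0.006], [-0.001, -1.0, 0.001], [0.006, -0.001, -1.0]]
force: [-0.2, 0.1, -0.4]
gripper_width: 18.0
grasp_force: 30.0
t 12.25 p [418.5  73.7 166.2] phi -0.1 z [ 0.006  0.001 -1.   ] F [-0.2  0.1 -0.4] w 18.0 j [   1.   10.  -17.  124.    4.   47. -108.]
need [1.616 1.436 0.062] dist 216.3 twistz -0.001
```

```bash
python3 -m handwheel '{"offset":[[0.3,0.28,0],[0.33,0.3,0],[0.33,0.3,0],[0.33,0.3,0],[0.32,0.3,0.2],[0,0,0.4],[0,0,0.5],[0,0,0]],"twist":[[0,0,0],[0,0,0],[0,0,0],[0,0,0],[0,0,0],[0,0,0],[0,0,0],[0,0,0]]}' -1; python3 -m handwheel '{"offset":[[0,0,0],[0,0,0],[0,0,0],[0,0,-0.3],[0,0,-0.5],[0,0,-0.5],[0,0,0]],"twist":[[0,0,0],[0,0,0],[0,0,0],[0,0,0],[0,0,0],[0,0,0],[0,0,0]]}' -0.35;python3 - <<'E'
from h import *
im,h=hsv("scene");roi=np.zeros(h.shape[:2],bool); roi[150:300,200:345]=1
for c,a in comps(inr(h,(0,0,150),(180,60,255))&roi,12): print("nutS",c,a,ray("scene",c,8).round(1))
go([403.5,173,80],0)
E
```

```text
clock: 13.25
position: [572.9, -74.3, 48.5]
eef_rot: [[1.0, -0.0, -0.011], [-0.0, -1.0, 0.001], [-0.011, -0.001, -1.0]]
force: [-0.9, -0.2, -0.4]
gripper_width: 17.9
grasp_force: 30.0
clock: 14.12
position: [580.5, -74.9, 189.1]
eef_rot: [[1.0, -0.001, 0.01], [-0.001, -1.0, -0.001], [0.01, 0.001, -1.0]]
force: [0.6, 0.7, 0.2]
gripper_width: 30.0
grasp_force: 0.0
nutS [223.05, 153.38] 21 [1025.7  -56.2    8. ]
nutS [234.84, 154.07] 45 [994. -86.   8.]
nutS [248.32, 161.12] 125 [913.7 -91.6   8. ]
nutS [279.94, 160.09] 64 [ 852.5 -181.1    8. ]
nutS [339.88, 157.0] 32 [ 743.4 -357.5    8. ]
nutS [317.95, 158.33] 21 [ 782.2 -291.7    8. ]
nutS [233.35, 175.75] 274 [848.9   6.2   8. ]
nutS [319.44, 196.16] 964 [ 573.  -124.8    8. ]
nutS [269.07, 175.32] 28 [779.5 -85.9   8. ]
nutS [261.03, 182.53] 36 [753.5 -37.7   8. ]
nutS [269.93, 197.77] 666 [655.7  -4.3   8. ]
nutS [340.35, 231.3] 57 [394.5 -47.3   8. ]
nutS [268.25, 261.38] 77 [402.5 174.5   8. ]
nutS [244.54, 272.35] 83 [401.5 241.5   8. ]
nutS [279.42, 288.15] 81 [307. 210.   8.]
nutS [211.66, 286.88] 92 [402.2 326.8   8. ]
t 14.18 p [578.7 -74.8 186.4] phi -0.0 z [ 0.005 -0.001 -1.   ] F [ 0.6  0.7 -0.1] w 30.0 j [ 12.  23. -10. 103.   5.  55. -90.]
need [-1.754 -2.477  1.064] dist 321.6 twistz -0.0
```

```bash
python3 -m handwheel '{"offset":[[-0.28,-0.4,0],[-0.29,-0.41,0],[-0.3,-0.42,0],[-0.3,-0.42,0.1],[-0.29,-0.41,0.4],[-0.29,-0.41,0.5],[0,0,0.3],[0,0,0]],"twist":[[0,0,0],[0,0,0],[0,0,0],[0,0,0],[0,0,0],[0,0,0],[0,0,0],[0,0,0]]}' 0
python3 - <<'E'
from h import *
go([404,172.5,3],0)
im,h=hsv("scene");roi=np.zeros(h.shape[:2],bool); roi[230:300,200:310]=1
for c,a in comps(inr(h,(0,0,150),(180,60,255))&roi): print("nutS",c,a,ray("scene",c,8).round(1))
E
```

```text
clock: 15.18
position: [404.0, 165.8, 58.3]
eef_rot: [[1.0, 0.001, -0.006], [0.001, -1.0, -0.002], [-0.006, 0.002, -1.0]]
force: [-0.2, -0.4, -0.1]
gripper_width: 46.0
grasp_force: 0.0
t 15.18 p [404.  165.8  58.3] phi 0.0 z [-0.006 -0.002 -1.   ] F [-0.2 -0.4 -0.1] w 46.0 j [ -12.   23.  -17.  126.   12.   33. -127.]
need [ 0.    -0.067  0.553] dist 55.7 twistz 0.001
nutS [259.49, 238.34] 80 [496.9 137.3   8. ]
nutS [283.47, 233.76] 17 [476.3  76.4   8. ]
nutS [268.24, 261.31] 78 [402.8 174.4   8. ]
nutS [244.54, 272.35] 83 [401.5 241.5   8. ]
nutS [279.51, 288.06] 80 [307.1 209.6   8. ]
nutS [211.71, 286.86] 93 [402.2 326.7   8. ]
```

```bash
python3 -m handwheel '{"offset":[[0,0,0],[0,0,0]],"twist":[[0,0,0],[0,0,0]]}' 0; python3 -c "
from h import *;go([404,172.5,3],0)"
```

```text
clock: 15.48
position: [407.8, 166.3, 61.6]
eef_rot: [[1.0, -0.002, 0.002], [-0.002, -1.0, 0.001], [0.002, -0.001, -1.0]]
force: [0.1, 0.9, 0.1]
gripper_width: 45.8
grasp_force: 0.0
t 15.47 p [407.8 166.3  61.6] phi -0.1 z [ 0.002  0.001 -1.   ] F [0.1 0.9 0.1] w 45.8 j [ -12.   22.  -17.  126.   11.   33. -127.]
need [-0.038 -0.062  0.586] dist 59.0 twistz -0.001
```

```bash
python3 -m handwheel '{"offset":[[-0.04,-0.06,0.2],[0,0,0.25],[0,0,0.12],[0,0,0],[0,0,0]],"twist":[[0,0,0],[0,0,0],[0,0,0],[0,0,0],[0,0,0]]}' 0; python3 -m handwheel '{"offset":[[0,0,0],[0,0,0],[0,0,0],[0,0,0],[0,0,0],[0,0,0]],"twist":[[0,0,0],[0,0,0],[0,0,0],[0,0,0],[0,0,0],[0,0,0]]}' -1;python3 -m handwheel '{"offset":[[0,0,-0.3],[0,0,-0.4],[0,0,-0.5],[0,0,-0.4],[0,0,0],[0,0,0]],"twist":[[0,0,0],[0,0,0],[0,0,0],[0,0,0],[0,0,0],[0,0,0]]}' -1;python3 -c "
from h import *;go([620,-77,160],0)"
```

```text
clock: 16.1
position: [403.3, 172.7, 4.2]
eef_rot: [[1.0, -0.001, 0.001], [-0.001, -1.0, 0.0], [0.001, -0.0, -1.0]]
force: [-0.2, 0.2, 0.3]
gripper_width: 45.8
grasp_force: 0.0
clock: 16.85
position: [402.9, 172.6, 3.8]
eef_rot: [[1.0, -0.001, 0.0], [-0.001, -1.0, 0.0], [0.0, -0.0, -1.0]]
force: [-1.8, -0.1, 5.0]
gripper_width: 18.4
grasp_force: 30.0
clock: 17.6
position: [402.1, 172.1, 162.7]
eef_rot: [[1.0, -0.001, -0.001], [-0.001, -1.0, -0.001], [-0.001, 0.001, -1.0]]
force: [-0.2, -0.2, -0.9]
gripper_width: 18.7
grasp_force: 30.0
t 17.6 p [402.1 172.1 162.7] phi -0.0 z [-0.001 -0.001 -1.   ] F [-0.2 -0.2 -0.9] w 18.7 j [  -9.   12.  -20.  122.    6.   47. -123.]
need [2.181 2.489 0.027] dist 331.0 twistz -0.0
```

```bash
python3 -m handwheel '{"offset":[[0.31,0.35,0],[0.31,0.36,0],[0.31,0.36,0],[0.31,0.36,0],[0.31,0.36,0],[0.31,0.35,0],[0.31,0.35,0],[0,0,0]],"twist":[[0,0,0],[0,0,0],[0,0,0],[0,0,0],[0,0,0],[0,0,0],[0,0,0],[0,0,0]]}' -1; python3 -m handwheel '{"offset":[[0,0,0.3],[0,0,0.5],[0,0,0.3],[0,0,0],[0,0,0]],"twist":[[0,0,0],[0,0,0],[0,0,0],[0,0,0],[0,0,0]]}' -1
```

```text
clock: 18.6
position: [619.6, -80.5, 160.3]
eef_rot: [[1.0, -0.006, -0.004], [-0.006, -1.0, -0.001], [-0.004, 0.001, -1.0]]
force: [-0.0, 0.1, -0.5]
gripper_width: 18.3
grasp_force: 30.0
clock: 19.23
position: [619.8, -75.8, 53.9]
eef_rot: [[1.0, 0.0, 0.0], [0.0, -1.0, 0.0], [0.0, -0.0, -1.0]]
force: [0.5, -0.0, 0.3]
gripper_width: 18.3
grasp_force: 30.0
```

```bash
python3 -m handwheel '{"offset":[[0,0,0],[0,0,0],[0,0,0],[0,0,-0.3],[0,0,-0.5],[0,0,-0.5],[0,0,0]],"twist":[[0,0,0],[0,0,0],[0,0,0],[0,0,0],[0,0,0],[0,0,0],[0,0,0]]}' -0.35; python3 -m handwheel '{"offset":[[-0.29,-0.41,0],[-0.31,-0.46,0],[-0.31,-0.46,0],[-0.31,-0.46,0],[-0.31,-0.46,0],[-0.31,-0.46,0.1],[-0.31,-0.46,0.4],[0,0,0]],"twist":[[0,0,0],[0,0,0],[0,0,0],[0,0,0],[0,0,0],[0,0,0],[0,0,0],[0,0,0]]}' 0
python3 - <<'E'
from h import *
im,h=hsv("scene");roi=np.zeros(h.shape[:2],bool); roi[230:300,200:310]=1
for c,a in comps(inr(h,(0,0,150),(180,60,255))&roi): print("nutS",c,a,ray("scene",c,8).round(1))
go([403,239.5,3],0)
E
```

```text
clock: 20.1
position: [622.5, -76.8, 188.6]
eef_rot: [[1.0, -0.001, 0.009], [-0.001, -1.0, -0.001], [0.009, 0.001, -1.0]]
force: [-0.1, 0.6, 0.7]
gripper_width: 30.0
grasp_force: 0.0
clock: 21.1
position: [403.0, 238.6, 134.5]
eef_rot: [[1.0, 0.007, -0.006], [0.007, -1.0, -0.002], [-0.006, 0.002, -1.0]]
force: [-0.2, -0.6, -0.0]
gripper_width: 45.5
grasp_force: 0.0
nutS [230.71, 230.43] 7 [574.6 176.9   8. ]
nutS [244.49, 272.37] 82 [401.5 241.6   8. ]
nutS [279.36, 288.26] 78 [306.7 210.3   8. ]
nutS [211.7, 286.84] 91 [402.3 326.7   8. ]
t 21.15 p [405.4 237.1 135.6] phi 0.2 z [-0.003 -0.001 -1.   ] F [0.5 0.3 0.8] w 45.8 j [ -16.   18.  -21.  119.    9.   45. -132.]
need [-0.024 -0.024  1.326] dist 132.7 twistz 0.002
```

```bash
python3 -m handwheel '{"offset":[[-0.02,-0.02,0.3],[0,0,0.4],[0,0,0.4],[0,0,0.21],[0,0,0],[0,0,0]],"twist":[[0,0,0],[0,0,0],[0,0,0],[0,0,0],[0,0,0],[0,0,0]]}' 0; python3 -m handwheel '{"offset":[[0,0,0],[0,0,0],[0,0,0],[0,0,0],[0,0,0],[0,0,0]],"twist":[[0,0,0],[0,0,0],[0,0,0],[0,0,0],[0,0,0],[0,0,0]]}' -1;python3 -m handwheel '{"offset":[[0,0,-0.3],[0,0,-0.4],[0,0,-0.5],[0,0,-0.4],[0,0,0],[0,0,0]],"twist":[[0,0,0],[0,0,0],[0,0,0],[0,0,0],[0,0,0],[0,0,0]]}' -1;python3 -c "
from h import *;go([580,-98,160],0)"
```

```text
clock: 21.9
position: [406.7, 238.3, 6.8]
eef_rot: [[1.0, -0.002, 0.002], [-0.002, -1.0, 0.0], [0.002, -0.0, -1.0]]
force: [-0.3, -0.1, 0.4]
gripper_width: 45.9
grasp_force: 0.0
clock: 22.65
position: [405.8, 238.7, 6.4]
eef_rot: [[1.0, -0.0, 0.001], [-0.0, -1.0, 0.0], [0.001, -0.0, -1.0]]
force: [-0.9, -1.3, 5.9]
gripper_width: 17.7
grasp_force: 30.0
clock: 23.4
position: [404.8, 238.1, 165.2]
eef_rot: [[1.0, -0.001, -0.001], [-0.001, -1.0, -0.001], [-0.001, 0.001, -1.0]]
force: [0.5, -0.3, -0.2]
gripper_width: 18.3
grasp_force: 30.0
t 23.4 p [404.8 238.1 165.2] phi -0.0 z [-0.001 -0.001 -1.   ] F [ 0.5 -0.3 -0.2] w 18.3 j [ -15.   15.  -22.  118.    8.   49. -132.]
need [1.754 3.36  0.052] dist 379.0 twistz -0.0
```

```bash
python3 -m handwheel '{"offset":[[0.22,0.42,0],[0.22,0.42,0],[0.22,0.42,0],[0.22,0.42,0],[0.22,0.42,0],[0.22,0.42,0],[0.22,0.42,0],[0.22,0.42,0]],"twist":[[0,0,0],[0,0,0],[0,0,0],[0,0,0],[0,0,0],[0,0,0],[0,0,0],[0,0,0]]}' -1; python3 -m handwheel '{"offset":[[0,0,0],[0,0,0.3],[0,0,0.5],[0,0,0.3],[0,0,0],[0,0,0]],"twist":[[0,0,0],[0,0,0],[0,0,0],[0,0,0],[0,0,0],[0,0,0]]}' -1
```

```text
clock: 24.4
position: [580.6, -98.7, 163.5]
eef_rot: [[1.0, -0.0, -0.004], [-0.0, -1.0, 0.0], [-0.004, -0.0, -1.0]]
force: [-0.1, 0.7, -0.2]
gripper_width: 17.9
grasp_force: 30.0
clock: 25.15
position: [581.5, -96.7, 56.4]
eef_rot: [[1.0, 0.0, 0.0], [0.0, -1.0, 0.0], [0.0, -0.0, -1.0]]
force: [0.6, -0.0, 0.3]
gripper_width: 18.3
grasp_force: 30.0
```

```bash
python3 -m handwheel '{"offset":[[0,0,0],[0,0,0],[0,0,0],[0,0,-0.3],[0,0,-0.5],[0,0,-0.5],[0,0,0]],"twist":[[0,0,0],[0,0,0],[0,0,0],[0,0,0],[0,0,0],[0,0,0],[0,0,0]]}' -0.35; python3 -m handwheel '{"offset":[[-0.2,-0.5,0],[-0.22,-0.53,0],[-0.23,-0.53,0],[-0.23,-0.53,0],[-0.23,-0.53,0],[-0.23,-0.53,0],[-0.23,-0.53,0],[-0.23,-0.53,0]],"twist":[[0,0,0],[0,0,0],[0,0,0],[0,0,0],[0,0,0],[0,0,0],[0,0,0],[0,0,0]]}' 0
python3 - <<'E'
from h import *
im,h=hsv("scene");roi=np.zeros(h.shape[:2],bool); roi[230:300,190:310]=1
for c,a in comps(inr(h,(0,0,150),(180,60,255))&roi): print("nutS",c,a,ray("scene",c,8).round(1))
go([404,324.5,3],0)
E
```

```text
clock: 26.02
position: [584.1, -97.8, 190.7]
eef_rot: [[1.0, -0.001, 0.009], [-0.001, -1.0, -0.001], [0.009, 0.001, -1.0]]
force: [-0.1, 0.6, -0.4]
gripper_width: 30.5
grasp_force: 0.0
clock: 27.02
position: [400.2, 324.6, 185.1]
eef_rot: [[1.0, -0.001, -0.001], [-0.001, -1.0, -0.001], [-0.001, 0.001, -1.0]]
force: [0.4, -0.5, 0.2]
gripper_width: 45.9
grasp_force: 0.0
nutS [279.6, 288.03] 78 [307.1 209.4   8. ]
nutS [211.7, 286.84] 91 [402.3 326.7   8. ]
t 27.07 p [395.5 332.8 185.7] phi 0.5 z [-0.002  0.005 -1.   ] F [-3.5  6.5  0.2] w 46.0 j [ -23.   18.  -24.  111.    9.   53. -141.]
need [0.084 0.084 1.827] dist 183.1 twistz 0.006
```

```bash
python3 -m handwheel '{"offset":[[0,0,0],[0,0,0.3],[0,0,0.4],[0,0,0.3],[0,0,0],[0,0,0]],"twist":[[0,0,0],[0,0,0],[0,0,0],[0,0,0],[0,0,0],[0,0,0]]}' 0
python3 - <<'E'
from h import *
go([404,324.5,4],0)
im,h=hsv("scene");roi=np.zeros(h.shape[:2],bool); roi[230:300,190:310]=1
for c,a in comps(inr(h,(0,0,150),(180,60,255))&roi): print("nutS",c,a,ray("scene",c,8).round(1))
E
```

```text
clock: 27.82
position: [402.4, 323.1, 86.6]
eef_rot: [[1.0, -0.002, 0.001], [-0.002, -1.0, 0.0], [0.001, -0.0, -1.0]]
force: [0.8, 0.1, 0.7]
gripper_width: 45.9
grasp_force: 0.0
t 27.82 p [402.4 323.1  86.6] phi -0.1 z [ 0.001  0.    -1.   ] F [0.8 0.1 0.7] w 45.9 j [ -25.   26.  -21.  115.   14.   41. -145.]
need [ 0.016 -0.014  0.826] dist 82.7 twistz -0.001
nutS [223.79, 239.84] 77 [547.4 213.2   8. ]
nutS [194.81, 249.16] 154 [556.  290.9   8. ]
nutS [279.42, 288.16] 79 [306.9 210.    8. ]
nutS [211.7, 286.84] 91 [402.3 326.7   8. ]
```

```bash
python3 -m handwheel '{"offset":[[0.01,-0.01,0.3],[0,0,0.3],[0,0,0.22],[0,0,0],[0,0,0]],"twist":[[0,0,0],[0,0,0],[0,0,0],[0,0,0],[0,0,0]]}' 0; python3 -m handwheel '{"offset":[[0,0,0],[0,0,0],[0,0,0],[0,0,0],[0,0,0],[0,0,0]],"twist":[[0,0,0],[0,0,0],[0,0,0],[0,0,0],[0,0,0],[0,0,0]]}' -1;python3 -m handwheel '{"offset":[[0,0,-0.3],[0,0,-0.4],[0,0,-0.5],[0,0,-0.4],[0,0,0],[0,0,0]],"twist":[[0,0,0],[0,0,0],[0,0,0],[0,0,0],[0,0,0],[0,0,0]]}' -1;python3 -c "
from h import *;go([620,-100,160],0)"
```

```text
clock: 28.5
position: [403.4, 325.3, 5.4]
eef_rot: [[1.0, -0.001, 0.002], [-0.001, -1.0, 0.001], [0.002, -0.001, -1.0]]
force: [-1.0, -0.3, 1.5]
gripper_width: 46.0
grasp_force: 0.0
clock: 29.25
position: [402.8, 324.7, 4.4]
eef_rot: [[1.0, -0.001, 0.001], [-0.001, -1.0, 0.0], [0.001, -0.0, -1.0]]
force: [-1.5, -0.6, 6.1]
gripper_width: 18.5
grasp_force: 30.0
clock: 30.0
position: [402.1, 324.0, 163.2]
eef_rot: [[1.0, -0.001, -0.001], [-0.001, -1.0, -0.001], [-0.001, 0.001, -1.0]]
force: [-0.2, 0.2, -0.4]
gripper_width: 18.9
grasp_force: 30.0
t 30.0 p [402.1 324.  163.2] phi -0.0 z [-0.001 -0.001 -1.   ] F [-0.2  0.2 -0.4] w 18.9 j [ -22.   20.  -24.  112.   10.   50. -142.]
need [2.182 4.239 0.032] dist 476.7 twistz -0.0
```

```bash
python3 -m handwheel '{"offset":[[0.24,0.46,0],[0.24,0.47,0],[0.24,0.47,0],[0.24,0.47,0],[0.24,0.47,0],[0.24,0.47,0],[0.24,0.47,0],[0.24,0.47,0]],"twist":[[0,0,0],[0,0,0],[0,0,0],[0,0,0],[0,0,0],[0,0,0],[0,0,0],[0,0,0]]}' -1; python3 -m handwheel '{"offset":[[0.25,0.46,0],[0,0,0],[0,0,0.3],[0,0,0.4],[0,0,0.4],[0,0,0],[0,0,0]],"twist":[[0,0,0],[0,0,0],[0,0,0],[0,0,0],[0,0,0],[0,0,0],[0,0,0]]}' -1
```

```text
clock: 31.0
position: [593.7, -52.0, 161.7]
eef_rot: [[1.0, -0.0, -0.004], [-0.0, -1.0, 0.0], [-0.004, -0.0, -1.0]]
force: [1.4, 0.3, 0.4]
gripper_width: 18.4
grasp_force: 30.0
clock: 31.88
position: [619.6, -95.7, 54.5]
eef_rot: [[1.0, 0.0, 0.0], [0.0, -1.0, 0.0], [0.0, -0.0, -1.0]]
force: [0.1, -0.1, 0.7]
gripper_width: 18.6
grasp_force: 30.0
```

```bash
python3 -m handwheel '{"offset":[[0,0,0],[0,0,0],[0,0,0],[0,0,-0.3],[0,0,-0.5],[0,0,-0.5],[0,0,-0.3],[0,0,0]],"twist":[[0,0,0],[0,0,0],[0,0,0],[0,0,0],[0,0,0],[0,0,0],[0,0,0],[0,0,0]]}' -0.35; python3 -m handwheel '{"offset":[[-0.03,-0.4,-0.2],[-0.03,-0.4,-0.2],[-0.03,-0.4,-0.2],[-0.03,-0.3,0],[-0.03,-0.3,0],[0,0,0],[0,0,0]],"twist":[[0,0,0],[0,0,0.1],[0,0,0.1],[0,0,0.1],[0,0,0.1],[0,0,0],[0,0,0]]}' -0.35
python3 - <<'E'
from h import *
a=capture("top"); b=capture("scene")
cv2.imwrite("pics/c3.png",np.hstack([cv2.resize(a[130:260,240:370],(500,500),interpolation=2),cv2.resize(b[150:210,270:330],(300,300),interpolation=2).repeat(1,0) if 0 else cv2.copyMakeBorder(cv2.resize(b[150:210,260:320],(300,300),interpolation=2),0,200,0,0,0)]))
h=cv2.cvtColor(a,cv2.COLOR_BGR2HSV);roi=np.zeros(h.shape[:2],bool);roi[215:255,190:305]=1
for c,q in comps(inr(h,(0,0,130),(180,60,255))&roi): print("nut",c,q,ray("top",c,16).round(1))
h=cv2.cvtColor(b,cv2.COLOR_BGR2HSV);roi[:]=0;roi[150:230,230:300]=1
m=inr(h,(0,150,110),(8,255,255))|inr(h,(172,150,110),(180,255,255))
for c,q in comps(m&roi): print("redS",c,q,ray("scene",c,80.5).round(1))
go([604.7,84.9,63],-34)
E
```

```text
clock: 32.88
position: [620.9, -96.7, 217.2]
eef_rot: [[1.0, -0.001, 0.006], [-0.001, -1.0, -0.001], [0.006, 0.001, -1.0]]
force: [-0.7, -0.1, -0.9]
gripper_width: 30.1
grasp_force: 0.0
clock: 33.75
position: [632.1, 80.0, 272.8]
eef_rot: [[0.826, -0.564, -0.002], [-0.564, -0.826, -0.001], [-0.001, 0.002, -1.0]]
force: [-0.5, 0.1, -0.2]
gripper_width: 29.3
grasp_force: 0.0
redS [252.53, 191.13] 77 [606.8  83.1  80.5]
t 33.85 p [632.4  79.4 273.4] phi -34.5 z [-0.001 -0.001 -1.   ] F [ 0.4 -0.8 -0.4] w 29.9 j [  -2.   23.  -11.   89.    5.   68. -138.]
need [-0.26   0.112  2.104] dist 212.3 twistz -0.005
```

View pics/c3.png

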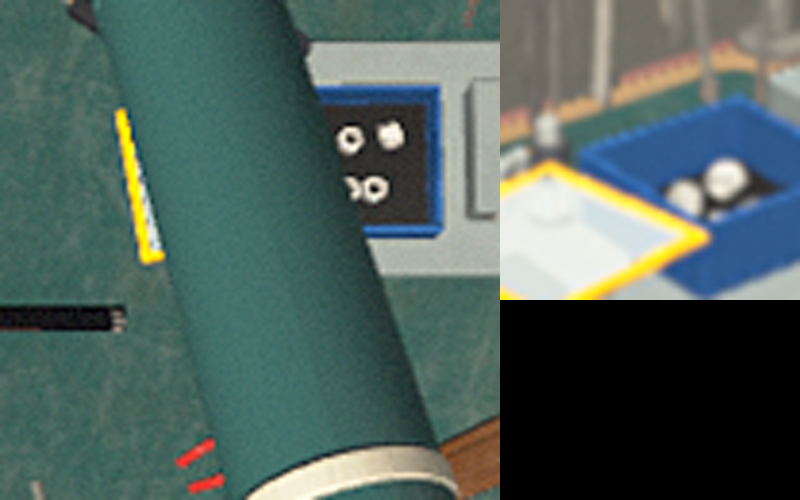

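```bash
python3 -m handwheel '{"offset":[[-0.13,0.06,0.3],[-0.12,0.06,0.3],[0,0,0.4],[0,0,0.4],[0,0,0.2],[0,0,0],[0,0,0]],"twist":[[0,0,0],[0,0,0],[0,0,0],[0,0,0],[0,0,0],[0,0,0],[0,0,0]]}' 0; python3 -c "
from h import *;go([606.3,85.5,64],-34)"
```

```text
clock: 34.72
position: [606.5, 85.5, 115.5]
eef_rot: [[0.825, -0.565, 0.003], [-0.565, -0.825, 0.0], [0.002, -0.002, -1.0]]
force: [-0.4, -0.3, 0.6]
gripper_width: 46.2
grasp_force: 0.0
t 34.73 p [606.5  85.5 115.5] phi -34.4 z [ 0.003  0.    -1.   ] F [-0.4 -0.3  0.6] w 46.2 j [  -3.   30.  -10.  101.    7.   49. -141.]
need [-0.002  0.001  0.515] dist 51.5 twistz -0.005
```

```bash
python3 -m handwheel '{"offset":[[0,0,0.2],[0,0,0.2],[0,0,0.11],[0,0,0],[0,0,0]],"twist":[[0,0,0],[0,0,0],[0,0,0],[0,0,0],[0,0,0]]}' 0; python3 -m handwheel '{"offset":[[0,0,0],[0,0,0],[0,0,0],[0,0,0],[0,0,0],[0,0,0]],"twist":[[0,0,0],[0,0,0],[0,0,0],[0,0,0],[0,0,0],[0,0,0]]}' -1; python3 -m handwheel '{"offset":[[0.03,-0.07,0],[0.03,-0.07,0],[0.015,-0.03,0],[0,0,0],[0,0,-0.05],[0,0,-0.05],[0,0,-0.06],[0,0,0]],"twist":[[0,0,0],[0,0,0],[0,0,0],[0,0,0],[0,0,0],[0,0,0],[0,0,0],[0,0,0]]}' -1;python3 -c "
from h import *
s,p=st();d=np.array(s['position'])[:2]-[672.4,-15.4];print(np.hypot(*d),np.radians(204.4)-np.arctan2(d[1],d[0])%(2*np.pi))"
```

```text
clock: 35.35
position: [605.6, 85.7, 63.1]
eef_rot: [[0.825, -0.565, 0.0], [-0.565, -0.825, 0.0], [0.0, -0.0, -1.0]]
force: [0.4, -1.0, 0.5]
gripper_width: 46.1
grasp_force: 0.0
clock: 36.1
position: [605.5, 85.7, 63.2]
eef_rot: [[0.825, -0.565, 0.001], [-0.565, -0.825, 0.0], [0.0, -0.0, -1.0]]
force: [0.7, 0.1, 2.6]
gripper_width: 16.3
grasp_force: 30.0
clock: 37.1
position: [617.4, 91.8, 76.1]
eef_rot: [[0.824, -0.567, -0.009], [-0.567, -0.824, -0.005], [-0.005, 0.009, -1.0]]
force: [-4.3, -5.8, -6.1]
gripper_width: 16.3
grasp_force: 30.0
t 37.1 p [617.4  91.8  76.1] phi -34.5 z [-0.009 -0.005 -1.   ] F [-4.3 -5.8 -6.1] w 16.3 j [  -4.   35.  -10.  100.    8.   46. -142.]
120.43210902629383 1.522749430373418
```

```bash
python3 -m handwheel '{"offset":[[0,0,-0.03],[0,0,-0.02],[0,0,0],[-0.071,0.112,0],[-0.071,0.112,0],[-0.071,0.112,0],[-0.071,0.112,0],[0,0,0]],"twist":[[0,0,0],[0,0,0],[0,0,0],[0,0,-0.0733],[0,0,-0.0733],[0,0,-0.0733],[0,0,-0.0733],[0,0,0]]}' -1;python3 -c "
from h import *
s,p=st();d=np.array(s['position'])[:2]-[672.4,-15.4];print(np.hypot(*d),np.radians(204.4)-np.arctan2(d[1],d[0])%(2*np.pi))"
```

```text
clock: 38.1
position: [577.9, 59.1, 82.1]
eef_rot: [[0.986, -0.165, 0.001], [-0.165, -0.986, -0.007], [0.002, 0.007, -1.0]]
force: [8.1, -12.6, -11.0]
gripper_width: 16.4
grasp_force: 30.0
t 38.1 p [577.9  59.1  82.1] phi -9.5 z [ 0.001 -0.007 -1.   ] F [  8.1 -12.6 -11. ] w 16.4 j [   3.   31.  -16.  106.   12.   44. -119.]
120.3394221023021 1.0934288068990368
```

```bash
python3 -m handwheel '{"offset":[[-0.071,0.112,0.02],[-0.071,0.112,0],[-0.071,0.112,0],[-0.071,0.112,0],[-0.071,0.112,0],[-0.071,0.112,0],[-0.071,0.112,0],[0,0,0]],"twist":[[0,0,-0.0733],[0,0,-0.0733],[0,0,-0.0733],[0,0,-0.0733],[0,0,-0.0733],[0,0,-0.0733],[0,0,-0.0733],[0,0,0]]}' -1;python3 -c "
from h import *
s,p=st();d=np.array(s['position'])[:2]-[672.4,-15.4];print(np.hypot(*d),np.radians(204.4)-np.arctan2(d[1],d[0])%(2*np.pi))"
```

```text
clock: 39.1
position: [551.2, -18.7, 83.0]
eef_rot: [[0.821, 0.57, 0.018], [0.57, -0.822, 0.002], [0.016, 0.009, -1.0]]
force: [23.7, -1.7, -16.6]
gripper_width: 16.5
grasp_force: 30.0
t 39.1 p [551.2 -18.7  83. ] phi 34.8 z [ 0.018  0.002 -1.   ] F [ 23.7  -1.7 -16.6] w 16.5 j [ 20.  30. -27. 111.  20.  42. -74.]
121.25687468303448 0.3985366444991012
```

```bash
python3 -m handwheel '{"offset":[[0,0,0],[0,0,0],[0,0,-0.1],[0,0,-0.3],[0,0,-0.4],[0,0,-0.4],[0,0,0],[0,0,0]],"twist":[[0,0,0],[0,0,0],[0,0,0],[0,0,0],[0,0,0],[0,0,0],[0,0,0],[0,0,0]]}' 0.6; python3 -m handwheel '{"offset":[[-0.3,0,0],[-0.3,0,0],[-0.3,0,0],[0,0,0],[0,0,0],[0,0,0],[0,0,0],[0,0,0]],"twist":[[0,0,0.1],[0,0,0.1],[0,0,0.1],[0,0,0.1],[0,0,0],[0,0,0],[0,0,0],[0,0,0]]}' 0
python3 - <<'E'
from h import *
a=capture("top"); b=capture("scene")
for n,im in(("top",a),("scene",b)):
    h=cv2.cvtColor(im,cv2.COLOR_BGR2HSV);roi=np.zeros(h.shape[:2],bool)
    if n=="top": roi[120:215,285:402]=1
    else: roi[135:220,260:375]=1
    m=inr(h,(0,150,110),(8,255,255))|inr(h,(172,150,110),(180,255,255))
    for c,q in comps(m&roi): print(n,"red",c,q)
cv2.imwrite("pics/c4.png",np.hstack([cv2.resize(a[125:215,290:410],(400,300),interpolation=2),cv2.resize(b[110:220,240:390],(400,300),interpolation=2)]))
go([500.5,-227.5,100],0)
E
```

```text
clock: 40.1
position: [540.8, -16.5, 201.5]
eef_rot: [[0.82, 0.572, -0.002], [0.572, -0.82, -0.0], [-0.001, -0.001, -1.0]]
force: [-0.2, -0.6, -1.1]
gripper_width: 73.1
grasp_force: 0.0
clock: 41.1
position: [461.8, -56.1, 201.8]
eef_rot: [[1.0, 0.01, -0.0], [0.01, -1.0, 0.0], [-0.0, -0.0, -1.0]]
force: [0.7, -0.1, 0.2]
gripper_width: 45.9
grasp_force: 0.0
top red [376.73, 156.45] 11
top red [387.73, 156.45] 11
top red [386.49, 169.97] 39
scene red [350.58, 137.11] 19
scene red [348.45, 150.42] 95
scene red [305.76, 177.12] 59
t 41.2 p [461.8 -56.2 201.9] phi 0.5 z [-0.  0. -1.] F [0.7 0.1 1.2] w 46.1 j [ 26.  12. -26. 116.   6.  53. -93.]
need [0.371 1.717 1.019] dist 203.0 twistz 0.006
```

View pics/c4.png

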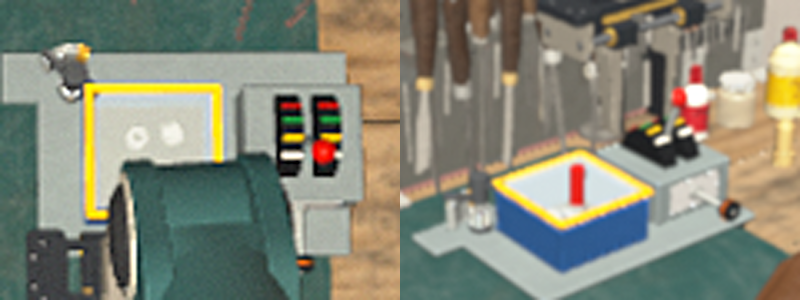

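```bash
python3 -m handwheel '{"offset":[[0.07,0.34,0],[0.07,0.34,0],[0.07,0.34,0.2],[0.08,0.35,0.3],[0.08,0.35,0.3],[0,0,0.2],[0,0,0],[0,0,0]],"twist":[[0,0,0],[0,0,0],[0,0,0],[0,0,0],[0,0,0],[0,0,0],[0,0,0],[0,0,0]]}' 0
python3 - <<'E'
from h import *
go([500.5,-227.5,22],0)
a=capture("scene");h=cv2.cvtColor(a,cv2.COLOR_BGR2HSV)
roi=np.zeros(h.shape[:2],bool);roi[165:205,345:375]=1
for c,q in comps(inr(h,(5,150,120),(20,255,255))&roi): print("orS",c,q)
cv2.imwrite("pics/c5.png",cv2.resize(a[90:220,300:440],None,fx=4,fy=4,interpolation=2))
E
```

```text
clock: 42.2
position: [500.9, -227.5, 102.7]
eef_rot: [[1.0, 0.01, 0.001], [0.01, -1.0, -0.0], [0.001, 0.0, -1.0]]
force: [0.6, 0.0, 0.1]
gripper_width: 46.0
grasp_force: 0.0
t 42.2 p [ 500.9 -227.5  102.7] phi 0.6 z [ 0.001 -0.    -1.   ] F [0.6 0.  0.1] w 46.0 j [ 35.  27. -18. 110.  12.  45. -79.]
need [-0.004 -0.     0.807] dist 80.7 twistz 0.007
orS [361.44, 185.22] 9
```

View pics/c5.png

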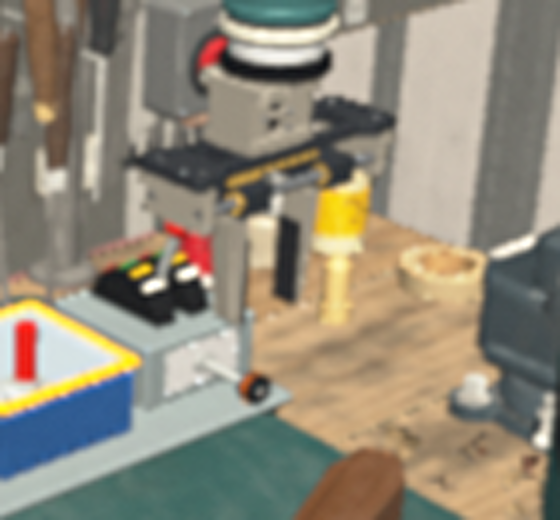

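```bash
python3 -m handwheel '{"offset":[[0,0,0.2],[0,0,0.25],[0,0,0.25],[0,0,0.11],[0,0,0],[0,0,0]],"twist":[[0,0,0],[0,0,0],[0,0,0],[0,0,0],[0,0,0],[0,0,0]]}' 0; python3 -m handwheel '{"offset":[[0,0,0],[0,0,0],[0,0,0],[0,0,0],[0,0,0],[0,0,0]],"twist":[[0,0,0],[0,0,0],[0,0,0],[0,0,0],[0,0,0],[0,0,0]]}' -1; python3 -m handwheel '{"offset":[[-0.05,0,0],[-0.05,0,0],[-0.05,0,0],[0,0,0],[0,0,0]],"twist":[[0,0,0],[0,0,0],[0,0,0],[0,0,0],[0,0,0]]}' -1
```

```text
clock: 43.0
position: [501.2, -228.1, 22.1]
eef_rot: [[1.0, 0.009, 0.002], [0.009, -1.0, -0.001], [0.002, 0.001, -1.0]]
force: [0.2, 0.9, -0.4]
gripper_width: 45.8
grasp_force: 0.0
clock: 43.75
position: [500.5, -227.4, 21.3]
eef_rot: [[1.0, 0.009, 0.0], [0.009, -1.0, 0.0], [0.0, -0.0, -1.0]]
force: [-2.0, 3.3, 6.0]
gripper_width: 23.1
grasp_force: 30.0
clock: 44.38
position: [485.3, -227.3, 21.3]
eef_rot: [[1.0, 0.009, 0.0], [0.009, -1.0, 0.001], [0.0, -0.001, -1.0]]
force: [-0.3, 3.3, 7.1]
gripper_width: 22.8
grasp_force: 30.0
```

Moved exactly 15.2 mm with little residual force; release, rise, verify, then go to the lever.

```bash
python3 -m handwheel '{"offset":[[0,0,0],[0,0,0],[0,0,0],[0,0,-0.3],[0,0,-0.5],[0,0,-0.5],[0,0,-0.5],[0,0,0]],"twist":[[0,0,0],[0,0,0],[0,0,0],[0,0,0],[0,0,0],[0,0,0],[0,0,0],[0,0,0]]}' 0
python3 - <<'E'
from h import *
a=capture("scene");b=capture("top")
h=cv2.cvtColor(a,cv2.COLOR_BGR2HSV)
roi=np.zeros(h.shape[:2],bool);roi[165:215,335:385]=1
for c,q in comps(inr(h,(5,150,120),(20,255,255))&roi): print("orS",c,q,ray("scene",c,42))
print("expected shift", proj("scene",(485.5,-227.3,42)),proj("scene",(500.5,-227.3,42)))
for al in (0,.1,.2,.25,.3): print(al,[proj(n,(615-85*np.sin(.6-al),-227.5,60+85*np.cos(.6-al))).round(1) for n in("scene","top")])
cv2.imwrite("pics/c6.png",np.hstack([cv2.resize(b[140:200,360:400],(400,600),interpolation=2),cv2.resize(a[130:175,320:350],(400,600),interpolation=2)]))
go([571,-227.5,175],0)
E
```

```text
clock: 45.38
position: [487.6, -229.3, 205.0]
eef_rot: [[1.0, 0.008, 0.007], [0.008, -1.0, -0.004], [0.007, 0.004, -1.0]]
force: [0.3, -0.3, -0.6]
gripper_width: 46.3
grasp_force: 0.0
orS [365.43, 186.43] 7 [ 488.46186513 -226.71949571   42.        ]
orS [381.94, 211.94] 18 [ 358.70436815 -159.66137005   42.        ]
expected shift [366.30040894 186.74735563] [362.64843495 184.85646872]
0 [array([348.5, 149.8]), array([385.6, 177.3])]
0.1 [array([346.9, 147.6]), array([385.9, 174.6])]
0.2 [array([345.2, 145.7]), array([386.1, 171.8])]
0.25 [array([344.3, 144.8]), array([386.2, 170.3])]
0.3 [array([343.4, 143.9]), array([386.2, 168.9])]
t 45.48 p [ 484.9 -228.3  200.9] phi 0.5 z [-0.    -0.001 -1.   ] F [ 0.   0.8 -0.1] w 45.8 j [ 39.  18. -21. 108.   8.  55. -75.]
need [ 0.861 -0.001  0.259] dist 89.9 twistz 0.006
```

View pics/c6.png

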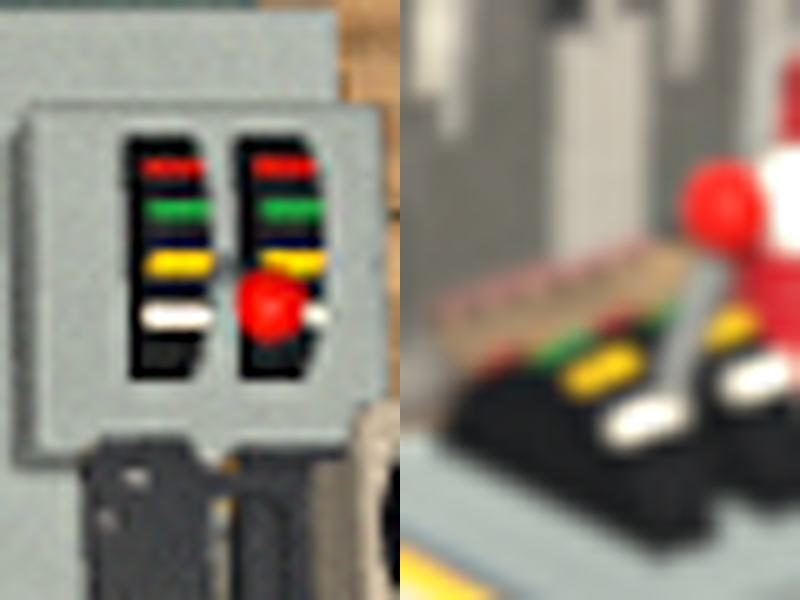

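```bash
python3 -m handwheel '{"offset":[[0.3,0,0],[0.4,0,0],[0.29,0,0.1],[0,0,0.3],[0,0,0.3],[0,0,0.11],[0,0,0],[0,0,0]],"twist":[[0,0,0],[0,0,0],[0,0,0],[0,0,0],[0,0,0],[0,0,0],[0,0,0],[0,0,0]]}' 0; python3 -c "
from h import *;go([584.3,-227.5,120],0)"
```

```text
clock: 46.48
position: [584.9, -227.4, 120.8]
eef_rot: [[1.0, 0.009, 0.001], [0.009, -1.0, -0.0], [0.001, 0.0, -1.0]]
force: [-0.1, 0.9, 0.8]
gripper_width: 45.9
grasp_force: 0.0
t 46.48 p [ 584.9 -227.4  120.8] phi 0.5 z [ 0.001 -0.    -1.   ] F [-0.1  0.9  0.8] w 45.9 j [ 32.  32. -19.  98.  13.  51. -81.]
need [-0.006  0.001  0.008] dist 1.0 twistz 0.006
```

```bash
python3 -m handwheel '{"offset":[[0,0,0],[0,0,0],[0,0,0],[0,0,0],[0,0,0]],"twist":[[0,0,0],[0,0,0],[0,0,0],[0,0,0],[0,0,0]]}' -1; python3 -m handwheel '{"offset":[[0.076,0,-0.025],[0.079,0,-0.018],[0.08,0,-0.011],[0.08,0,-0.003],[0.08,0,0.005],[0.08,0,0.012],[0,0,0],[0,0,0]],"twist":[[0,0,0],[0,0,0],[0,0,0],[0,0,0],[0,0,0],[0,0,0],[0,0,0],[0,0,0]]}' -1
python3 - <<'E'
from h import *
st()
a=capture("scene");b=capture("top")
h=cv2.cvtColor(b,cv2.COLOR_BGR2HSV)
cv2.imwrite("pics/c7.png",np.hstack([cv2.resize(b[140:200,360:400],(400,600),interpolation=2),cv2.resize(a[130:175,320:350],(400,600),interpolation=2)]))
E
```

```text
clock: 47.1
position: [584.6, -227.6, 120.6]
eef_rot: [[1.0, 0.009, 0.001], [0.009, -1.0, -0.001], [0.001, 0.001, -1.0]]
force: [-0.4, 0.0, 3.7]
gripper_width: 20.0
grasp_force: 30.0
clock: 48.1
position: [632.5, -227.6, 123.5]
eef_rot: [[1.0, 0.009, 0.001], [0.009, -1.0, -0.001], [0.001, 0.001, -1.0]]
force: [-0.3, -5.1, -2.4]
gripper_width: 20.1
grasp_force: 30.0
t 48.1 p [ 632.5 -227.6  123.5] phi 0.5 z [ 0.001 -0.001 -1.   ] F [-0.3 -5.1 -2.4] w 20.1 j [ 30.  36. -18.  92.  13.  55. -82.]
```

```bash
python3 -m handwheel '{"offset":[[0,0,0],[0,0,0],[0,0,0],[0,0,-0.2],[0,0,-0.4],[0,0,-0.4],[0,0,0],[-0.3,0,0]],"twist":[[0,0,0],[0,0,0],[0,0,0],[0,0,0],[0,0,0],[0,0,0],[0,0,0],[0,0,0]]}' 0; python3 -m handwheel '{"offset":[[-0.4,-0.2,0],[-0.4,-0.3,0],[-0.3,-0.4,0],[-0.2,-0.4,0],[0,-0.4,0],[0,-0.3,0],[0,0,0],[0,0,0]],"twist":[[0,0,0],[0,0,0],[0,0,0],[0,0,0],[0,0,0],[0,0,0],[0,0,0],[0,0,0]]}' 0
python3 - <<'E'
from h import *
st()
a=capture("scene");b=capture("top")
for n,im,r in(("top",b,(120,215,285,402)),("scene",a,(120,220,260,375))):
    h=cv2.cvtColor(im,cv2.COLOR_BGR2HSV);roi=np.zeros(h.shape[:2],bool);roi[r[0]:r[1],r[2]:r[3]]=1
    m=inr(h,(0,150,110),(8,255,255))|inr(h,(172,150,110),(180,255,255))
    for c,q in comps(m&roi): print(n,"red",c,q)
for al in (.7,.75,.8,.85,.9): print(al,[proj(n,(615-85*np.sin(.6-al),-227.5,60+85*np.cos(.6-al))).round(1) for n in("scene","top")])
cv2.imwrite("pics/c7.png",np.hstack([cv2.resize(b[140:200,360:400],(400,600),interpolation=2),cv2.resize(a[130:175,320:350],(400,600),interpolation=2)]))
E
```

```text
clock: 49.2
position: [602.9, -226.2, 224.8]
eef_rot: [[1.0, 0.01, 0.002], [0.01, -1.0, 0.0], [0.002, -0.0, -1.0]]
force: [-0.0, 0.4, -1.1]
gripper_width: 45.7
grasp_force: 0.0
clock: 50.2
position: [469.9, -29.1, 224.0]
eef_rot: [[1.0, 0.008, -0.0], [0.008, -1.0, -0.001], [-0.0, 0.001, -1.0]]
force: [0.2, -0.5, -0.4]
gripper_width: 46.0
grasp_force: 0.0
t 50.2 p [469.9 -29.1 224. ] phi 0.5 z [-0.    -0.001 -1.   ] F [ 0.2 -0.5 -0.4] w 46.0 j [ 24.  11. -28. 114.   6.  56. -96.]
top red [386.8, 154.31] 45
top red [376.73, 156.45] 11
scene red [350.58, 137.11] 19
scene red [334.21, 139.5] 28
scene red [350.19, 152.51] 68
scene red [305.76, 177.12] 59
0.7 [array([335.8, 139.5]), array([386.1, 157.2])]
0.75 [array([334.9, 139.2]), array([386.1, 155.9])]
0.8 [array([333.9, 139. ]), array([386. , 154.5])]
0.85 [array([333. , 138.9]), array([385.8, 153.2])]
0.9 [array([332.1, 138.9]), array([385.7, 151.9])]
```

View pics/c7.png

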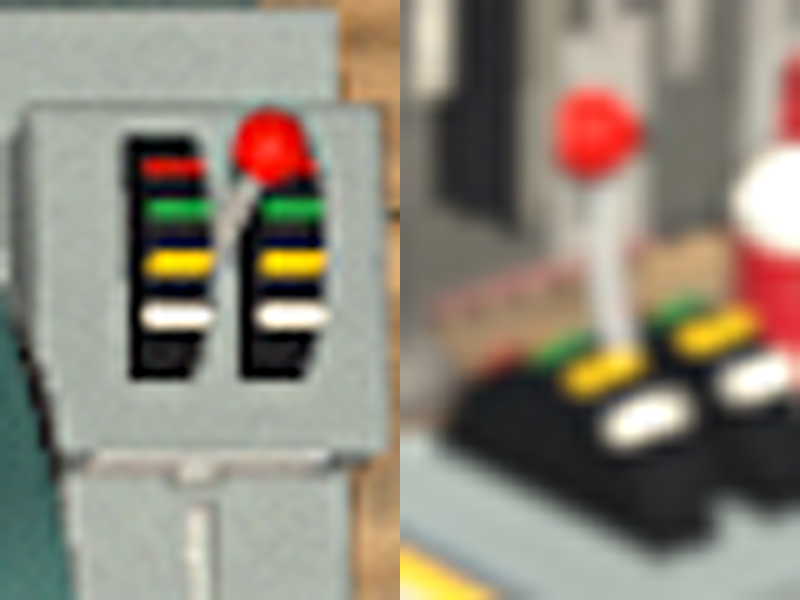

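Run:
```python
from h import *
for n,r in(("top",(195,225,370,390)),("scene",(165,200,345,380))):
    im,h=hsv(n);roi=np.zeros(h.shape[:2],bool);roi[r[0]:r[1],r[2]:r[3]]=1
    for c,q in comps(inr(h,(5,140,110),(20,255,255))&roi): print(n,c,q,ray(n,c,50 if n=="top" else 42).round(1))
print("top before", ray("top",(379.5,203.25),50), "scene before",ray("scene",(361.44,185.22),42))
```

```text
top [379.77, 208.46] 13 [ 484.  -226.1   50. ]
scene [365.44, 186.67] 9 [ 487.4 -225.7   42. ]
top before [ 500.18218219 -225.71796317   50.        ] scene before [ 501.03407668 -222.97060632   42.        ]
```

Rod travel is about 15 mm (16 and 14 mm in the two views), which puts it on the middle click.

```bash
python3 -c "
from workcell import close_job;print(close_job())"
```

```text
the job is handed in; nothing more can be done
None
```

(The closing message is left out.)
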